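# Set the gas-flush manifold at the cracker packing table

### The arm

A 6-joint arm with a two-finger parallel gripper is mounted at the origin on the work surface. World frame = base frame: x ahead of the robot, y to its left, z up, the work surface at z = 0. Lengths are in m, angles in rad, forces in N, time in s.
With the tool pointing down it reaches from about 0.375 to 0.9 m from the base axis. Payload 3.1 kg.
Tool frame: the origin (TCP) lies on the centre line of the jaws, within the pads' length; the fingertips stand 19 mm ahead of it and the grasp point (between the pads) is the TCP; z points along the fingers, y is the line along which they close (so a half turn about z gives the same grasp; the last joint's range is limited). The gripper opens to 85 mm and grips with 20 to 120 N. Pads are 22 mm wide; open, the fingers measure 114 mm over their backs; the gripper's body (76 mm by 85 mm) begins 54 mm behind the grasp point. The pads swing forward as they close: fully open they stand 13 mm farther back than shut.
Start: joints at [-1.357, 0.527, 1.433, -0, 1.181, -0.178], TCP at [0.239, -0.577, 0.25] pointing down, gripper open.
Joint ranges: [-3.08, 3.08], [-0.75, 2.2], [0.22, 2.44], [-1.43, 4.57], [0, 2.65], [-2.85, 2.85]. Speed limits (rad/s): [2.79, 2.79, 3.14, 3.14, 3.14, 3.14].

### API

Orientations are given as a unit quaternion [x, y, z, w].
In Python, from station import manip, cams, sign_off gives the robot as it stands.
- The arm moves only by the tool carry_out, never from a script. Its argument "targets" is a list that holds one entry, the list of rows, each a list of 7 numbers: the shift along the tool's x, y, z in cm, then the turn, a rotation vector about the tool's x, y, z in degrees, then the finger opening in cm, from 0 to 8.54. A call has 1 to 12 rows; each row is the pose to reach, as a shift and turn from the pose commanded when the call began, along the tool's axes at that moment; what a row does not reach only later rows make up. A row lasts 1/12 s, in which the tool goes at most 41.7 mm and 7.16 degrees, less where a joint would pass 70% of its speed; a pose out of reach is approached as far as the arm can. A call with a gripper value outside its range is refused whole. The fingers move at their own pace and stop on an object; "force" is the grip in N (left out, the last holds). Time passes only in rows, so rows that repeat a pose let the fingers close. It gives the time, the measured TCP pose, the force, the opening and the grip force at its end, in the units of the state.
- manip.sense(): the state, without advancing time (a new reading comes with each control period).
- cams.snapshot(name): name is "scene" or "top" or "wrist"; returns the picture (420x560x3 uint8, red, green, blue); there is no depth.
- cams.camera_info(name): a dict with "K" (3x3 intrinsics, pixels), "T" (4x4, takes a point from camera to world coordinates). Camera axes: x right, y down, z forward; pixel columns grow to the right and rows downward; lengths in m; the calibration is good to about 2 mm. A picture is of the moment at which its call begins: read the wrist's pose just before it. camera_info takes no time and is no camera call; for the wrist camera it gives the pose at the moment of the call.
- sign_off(): hands the job in; it is judged then, once.
The state is a dict: "t": time; "q": joint angles; "qd": joint speeds; "tau": joint torques, N m; "tcp_pos": TCP position; "tool_rot": TCP orientation; "force": force on the tool from outside, world axes, zero at the start; "ft_torque": the same for the moment, N m; "finger_gap": opening from 0.0 (shut) to 1.0 (fully open); "gripper_force": force on a finger pad.
Only numpy, scipy, OpenCV 4.12 (cv2) and the standard library are available. Lean on these libraries where they do the work, as an engineer would, in place of code of your own. Each camera call takes 0.05 s, during which the arm holds its last target. There are 200 camera calls.

### The job

Get the gas manifold ready for packing: first, before either valve handle moves, set the small carton that blocks the long lever upright on the table well clear of the lever's swing, and push the grey cap on the spare outlet fully home. Then turn the long lever and the T-handle, in either order, until each lies in line over the dark setting tongue beneath it. A push is enough to turn them; leave all the other loose things on the table and on the manifold's foot plate where they are.

Things in the scene. Friction and masses are not known exactly. Their poses are not given: they have to be found in the camera images.
- manifold: fixed bench gas manifold: grey foot plate 120 x 430 x 8 mm (length along its own y) under an aluminium bar 45 x 410 mm, top at z = 48 mm; origin on the table under its centre. Three stations stand on the bar about 145 mm apart, in an order that varies: long lever, T-handle, capped outlet. The handles' tops are at z = 100 mm
- gauge_top (a point): top of the pressure gauge standing behind the manifold's bar, z = 174 mm; gauge 52 mm dia, 26 mm thick, upright; fixed
- filter_top (a point): centre of the top of the filter bowl behind the manifold's bar, z = 90 mm; 46 mm dia; fixed
- carton: small closed cardboard carton, 50 x 50 x 130 mm, about 0.2 kg, standing loose on the table in front of the long lever, where it blocks the lever's swing; origin under its centre, its own z up
- lever_pivot (a point): on the turning axis (vertical) of the long lever, at the height of its flat top, z = 100 mm; its own -x points along the lever to its tip. The lever is a flat steel bar 14 mm wide and 12 mm thick (z 88 to 100 mm)
- lever_tip (a point): free end of the long lever, 95 mm from its axis, on its top; axes as lever_pivot
- lever (a joint): angle of the long lever, rad, counter-clockwise from above; 0 points to the valve's own -x (about the manifold's -x); stops at -1.25 and 1.25; it stays where it is left
- lever_tongue_tip (a point): outer end of the dark steel setting tongue under the long lever, 60 mm from the same axis, top at z = 76 mm (12 mm below the lever); fixed. Tongue 22 mm wide, 4 mm thick; its own -x points outwards along the tongue
- tee_pivot (a point): on the turning axis (vertical) of the T-handle, at the height of its top, z = 100 mm; its own x runs along the bar. The T-handle is a steel bar 88 mm long centred on the axis, 12 mm wide and 12 mm thick (z 88 to 100 mm)
- tee_end (a point): one end of the T-handle's bar (the one towards its own -x, the near side), 44 mm from the axis, on its top
- tee (a joint): angle of the T-handle, rad, counter-clockwise from above; 0 has the bar along the valve's own x; stops at -1.25 and 1.25; it stays where it is left
- tee_tongue_tip (a point): outer end of the dark steel setting tongue under the T-handle, 56 mm from the same axis, top at z = 76 mm; fixed; 22 mm wide; its own -x points outwards along the tongue
- cap_top (a point): centre of the top of the grey plastic push-on cap, 34 mm dia and 32 mm high, on the upright spare outlet; top at about z = 100 mm when loose, 88 mm when fully home; it takes about 5 N to move
- cap (a joint): how far the cap is pushed down, m: 0 at its loosest, 0.014 fully home against the collar; it stays where it is left
- adapter0: loose bystander: steel-and-brass pipe adapter, 25 mm dia, 38 mm tall, standing on the manifold's foot plate between two stations; origin under its centre
- adapter1: loose bystander: a second such adapter, between the other two stations
- tape: loose bystander: empty cardboard tape core, 96 mm dia, 48 mm high; origin under its centre
- tray: loose bystander: folded cardboard tray 85 x 120 x 35 mm; origin under its centre
- cup: loose bystander: steel cup 72 mm dia, 85 mm high; origin under its centre
- flats: loose bystander: bundle of flat cartons about 155 x 91 mm, 50 mm high; origin under its centre
- jar: loose bystander: white plastic jar 60 mm dia, 85 mm high; origin under its centre
- pen: loose bystander: marker pen 130 mm long, 17 mm thick, lying along its own x; origin under its centre

How it is judged:
On the way, in this order (a step that is already met when the one before it is completed fails the run):
1. the carton stands on the table clear of the lever's swing and the cap is fully home, while both handles are still within 10 mm of where they started (value of joint cap above 0.0125 m and distance of each of lever_tip, tee_end from where it was at the start of the episode below 0.01 m and horizontal distance between carton and lever_pivot above 0.135 m and angle between carton's own z axis and vertical below 0.1 rad and height (world z) of carton below 0.005 m), for 0.1 s.
2. lever and T-handle both lie over their tongues (within 0.09 rad) (angle between the x axis of lever_pivot and the x axis of lever_tongue_tip, either way round below 0.09 rad and angle between the x axis of tee_pivot and the x axis of tee_tongue_tip, either way round below 0.09 rad), for 0.1 s.
At the end, for the whole second after the job is handed in: The carton stands still and upright (0.1 rad) on the table, its centre over 135 mm from the lever's axis; the cap is pushed down over 12.5 of 14 mm; the lever and the T-handle's bar are each within 0.09 rad (5 degrees) of the line of their setting tongue, at rest (all of step 2 and value of joint cap above 0.0125 m and velocity of joint lever between -0.03 and 0.03 rad/s and velocity of joint tee between -0.03 and 0.03 rad/s and horizontal distance between carton and lever_pivot above 0.135 m and angle between carton's own z axis and vertical below 0.1 rad and height (world z) of carton below 0.005 m and linear speed of carton below 0.02 m/s); the robot touches nothing.
It fails at once if a loose bystander (adapter, tape core, tray, cup, flat cartons, jar or pen) is shifted by more than 30 mm (distance of any of adapter0, adapter1, tape, tray, cup, flats, jar, pen from where it was at the start of the episode above 0.03 m).
It also fails if it takes over 64 s, if anything falls off the work surface, if the arm or the gripper's body presses on something with over 40 N, if the wrist force passes 120 N, or if a joint passes its speed limit or range.

## Working session

There is one attempt and no reset: what is moved stays moved. The work goes in short steps, Python scripts to look and compute and a tool call to move; the robot and the scene stay as the last step left them, time stands still between calls to the robot, and variables do not carry over. Pictures are saved under pics/ and viewed, at most 10 in all, crops included, and the job is handed in when it is done.

Besides the shell and the picture viewer there is one more tool, called after "Request:" by a JSON object that holds its "op" and its "data", one argument or row to a line. carry_out: Moves the arm, as the interface text tells. Its arguments: {"type":"object","properties":{"targets":{"type":"array"},"force":{"type":"number"}},"required":["targets"]}

```bash
mkdir -p pics; ls; python3 - <<'E'
from station import manip,cams
import cv2
s=manip.sense();print({k:s[k] for k in('t','q','tcp_pos','tool_rot','finger_gap')})
for n in("scene","top"):
    im=cams.snapshot(n);i=cams.camera_info(n);print(n,i["K"].tolist(),i["T"].round(3).tolist())
    cv2.imwrite(f"pics/{n}0.png",cv2.resize(im[:,:,::-1],(800,600),interpolation=cv2.INTER_CUBIC))
E
```

```text
pics
{'t': 0.0, 'q': array([-1.35647071e+00,  5.28474590e-01,  1.43393102e+00,  2.22545245e-05,
        1.18138898e+00, -1.78490721e-01]), 'tcp_pos': array([ 0.23913438, -0.57669909,  0.24931927]), 'tool_rot': array([ 9.80774073e-01,  1.95143553e-01, -9.43751663e-06, -1.10097205e-03]), 'finger_gap': 0.9985633284615906}
scene [[537.1795810297019, 0.0, 287.09016966261174], [0.0, 537.1795810297019, 204.71420758417673], [0.0, 0.0, 1.0]] [[0.018, 0.651, -0.759, 1.54], [1.0, 0.001, 0.024, -0.038], [0.017, -0.759, -0.651, 0.953], [0.0, 0.0, 0.0, 1.0]]
top [[449.69405225516573, 0.0, 283.97380183551445], [0.0, 449.69405225516573, 205.74647987483635], [0.0, 0.0, 1.0]] [[-0.029, -0.985, 0.172, 0.424], [-0.999, 0.024, -0.029, 0.028], [0.024, -0.173, -0.985, 1.095], [0.0, 0.0, 0.0, 1.0]]
```

View pics/scene0.png

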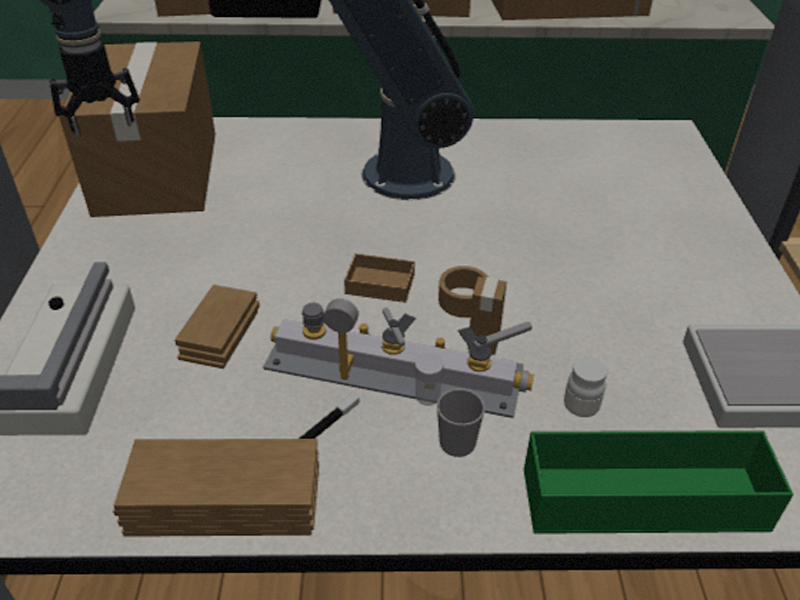

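View pics/top0.png

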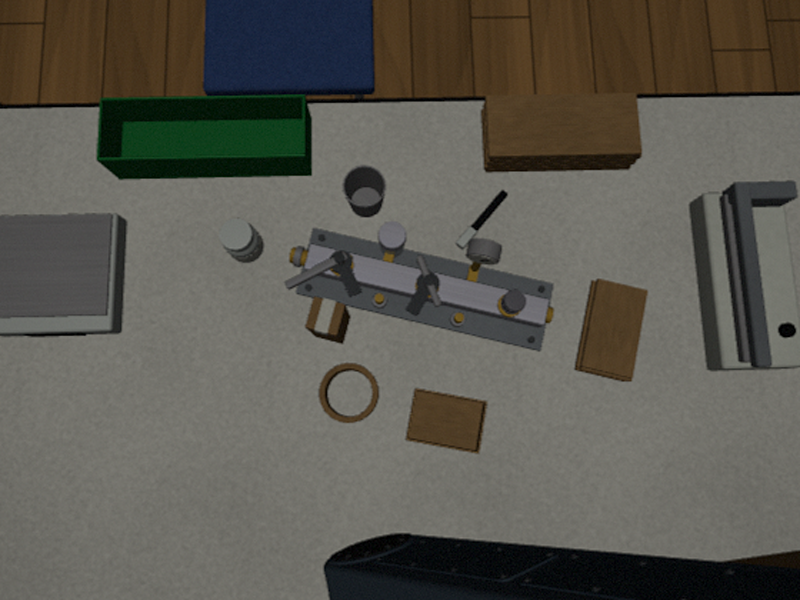

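The scene view shows the lever station on the right with the carton in front of it, the T-handle in the middle and the cap at left. In the top view (800x600 scale) the lever pivot is near (342,258) with its tip at (288,285) and tongue towards (355,292). The T-handle is at (428,285) with tongue tip (413,312), the cap at (513,300), the carton at (327,320) and the tape core at (348,392). I'll enlarge this area.

```bash
python3 - <<'E'
from station import manip,cams
import cv2,numpy as np
im=np.mean([cams.snapshot("top").astype(float) for _ in range(4)],0)
c=im[145:295,190:390]; c=np.clip(c*1.8,0,255).astype(np.uint8)
cv2.imwrite("pics/topc.png",cv2.resize(c[:,:,::-1],(800,600),interpolation=cv2.INTER_CUBIC))
E
```

```text
(no output)
```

View pics/topc.png

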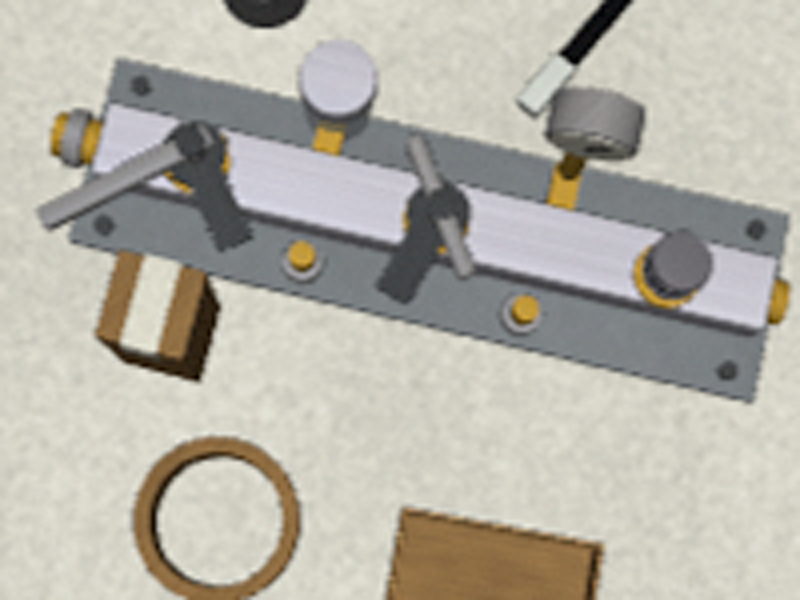

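The enlarged crop (scale 4, offset 190,145) shows:
- **Lever:** tip (45,218), hub (203,141), tongue tip (237,243).
- **T-handle:** ends (416,143) and (465,272), tongue tip (395,293).
- **Cap:** top (686,255).
- **Carton:** top centre about (154,305).
- **Adapters:** (302,256) and (523,310).
- **Tape core:** (217,520).

```bash
cat > h.py <<'E'
import numpy as np
from station import manip,cams
from scipy.spatial.transform import Rotation as R
def bp(info,u,v,z):
    K,T=np.array(info["K"]),np.array(info["T"])
    d=T[:3,:3]@np.linalg.solve(K,[u,v,1]);o=T[:3,3]
    return o+d*(z-o[2])/d[2]
def go(p,rot=None):
    "shift (cm) and turn (deg) in tool axes from current measured pose"
    s=manip.sense();q=R.from_quat(s["tool_rot"])
    out=q.inv().apply(np.array(p)-s["tcp_pos"])*100
    t=(q.inv()*rot).as_rotvec(degrees=True) if rot is not None else np.zeros(3)
    return out.round(2),t.round(1)
def down(yaw): # tool z down, tool y (closing line) at world angle yaw
    y=np.array([np.cos(yaw),np.sin(yaw),0]);z=np.array([0,0,-1.]);x=np.cross(y,z)
    return R.from_matrix(np.c_[x,y,z])
E
python3 - <<'E'
from h import *
i=cams.camera_info("top")
P=dict(carton=[(98,335,.13),(182,357,.13),(211,273,.13),(154,305,.13)],cartbot=[(200,380,0)],lev=[(203,141,.1),(45,218,.1),(237,243,.076)],tee=[(416,143,.1),(465,272,.1),(440,207,.1),(395,293,.076)],cap=[(686,253,.1)],
ad=[(302,254,.046),(524,309,.046)],plate=[(118,60,.008),(788,215,.008),(752,402,.008),(72,243,.008)],tape=[(217,518,.048)],tray=[(404,510,.035),(602,545,.035)],gauge=[(597,110,.174)],filt=[(338,75,.09)],jar=[(-70,375-145*2,.085)])
for k,v in P.items():
    print(k,[bp(i,190+a/4-.375,145+b/4-.375,z)[:2].round(4).tolist() for a,b,z in v])
w=cams.camera_info("wrist");s=manip.sense()
print((R.from_quat(s["tool_rot"]).inv().as_matrix()@(w["T"][:3,3]-s["tcp_pos"])).round(3),(R.from_quat(s["tool_rot"]).inv().as_matrix()@w["T"][:3,:3]).round(2).tolist(),R.from_quat(s["tool_rot"]).as_matrix().round(2).tolist())
E
```

```text
carton [[0.5465, 0.1517], [0.5334, 0.1067], [0.5787, 0.0906], [0.562, 0.1215]]
cartbot [[0.5338, 0.1065]]
lev [[0.6593, 0.0961], [0.6171, 0.185], [0.6045, 0.079]]
tee [[0.6554, -0.0246], [0.5806, -0.0497], [0.6181, -0.0369], [0.5732, -0.0109]]
cap [[0.5883, -0.1748]]
ad [[0.6023, 0.0422], [0.5661, -0.0879]]
plate [[0.734, 0.1546], [0.6258, -0.2584], [0.5108, -0.2285], [0.619, 0.183]]
tape [[0.4493, 0.0943]]
tray [[0.4512, -0.0139], [0.4277, -0.1288]]
gauge [[0.6538, -0.1169]]
filt [[0.6989, 0.0186]]
jar [[0.6995, 0.2535]]
[ 0.069 -0.    -0.125] [[0.0, -0.96, -0.27], [1.0, 0.0, 0.0], [-0.0, -0.27, 0.96]] [[0.92, 0.38, -0.0], [0.38, -0.92, 0.0], [0.0, -0.0, -1.0]]
```

```bash
python3 - <<'E'
from h import *
print(go([.563,.1215,.27],down(np.radians(-108))))
E
```

```text
(array([ 56.65, -52.15,  -1.96]), array([-0. ,  0. , 40.5]))
```

Request:
{"op": "carry_out", "data": {
  "targets": [
    [[56.6,-52.2,-2,0,0,40.5,8.5],[56.6,-52.2,-2,0,0,40.5,8.5],[56.6,-52.2,-2,0,0,40.5,8.5],[56.6,-52.2,-2,0,0,40.5,8.5],[56.6,-52.2,-2,0,0,40.5,8.5],[56.6,-52.2,-2,0,0,40.5,8.5],[56.6,-52.2,-2,0,0,40.5,8.5],[56.6,-52.2,-2,0,0,40.5,8.5],[56.6,-52.2,-2,0,0,40.5,8.5],[56.6,-52.2,-2,0,0,40.5,8.5],[56.6,-52.2,-2,0,0,40.5,8.5],[56.6,-52.2,-2,0,0,40.5,8.5]]
  ],
  "force": 30
}}

```text
t: 1.3
tcp_pos: [0.449, -0.1228, 0.2636]
tool_rot: [0.988, -0.157, 0.0, 0.0]
force: [1.0, -0.6, -0.1]
finger_gap: 0.994
gripper_force: 0.0
```

```bash
python3 - <<'E'
from h import *
print(manip.sense()["tcp_pos"],go([.563,.1215,.27],down(np.radians(-108))))
E
```

```text
[ 0.44903462 -0.12284662  0.26361444] (array([  3.28, -26.76,  -0.64]), array([ 0., -0., -0.]))
```

Request:
{"op": "carry_out", "data": {
  "targets": [
    [[3.3,-26.8,-0.6,0,0,0,8.5],[3.3,-26.8,-0.6,0,0,0,8.5],[3.3,-26.8,-0.6,0,0,0,8.5],[3.3,-26.8,-0.6,0,0,0,8.5],[3.3,-26.8,-0.6,0,0,0,8.5],[3.3,-26.8,-0.6,0,0,0,8.5],[3.3,-26.8,-0.6,0,0,0,8.5],[3.3,-26.8,-0.6,0,0,0,8.5],[3.3,-26.8,-0.6,0,0,0,8.5],[3.3,-26.8,-0.6,0,0,0,8.5]]
  ]
}}

```text
t: 2.13
tcp_pos: [0.562, 0.1194, 0.269]
tool_rot: [0.988, -0.156, -0.001, 0.0]
force: [0.3, 1.2, 1.3]
finger_gap: 0.991
gripper_force: 0.0
```

```bash
python3 - <<'E'
from h import *
import cv2
s=manip.sense();i=cams.camera_info("wrist");im=cams.snapshot("wrist")
np.savez("w1.npz",K=i["K"],T=i["T"])
print(s["t"],s["tcp_pos"],s["qd"].round(3),go([.563,.1215,.27],down(np.radians(-108))),i["K"][0],i["T"][:3,3])
cv2.imwrite("pics/w1.png",cv2.resize(np.clip(im[:,:,::-1]*1.6,0,255),(800,600)))
E
```

```text
2.1333 [0.56201787 0.11943583 0.26895939] [-0.024 -0.009  0.008  0.002 -0.001  0.001] (array([ 0.02, -0.27, -0.1 ]), array([ 0. ,  0.1, -0. ])) [314.00826277   0.         276.00548688] [0.62796294 0.09899447 0.39366909][ WARN:0@0.343] global loadsave.cpp:1063 imwrite_ Unsupported depth image for selected encoder is fallbacked to CV_8U.
```

View pics/w1.png

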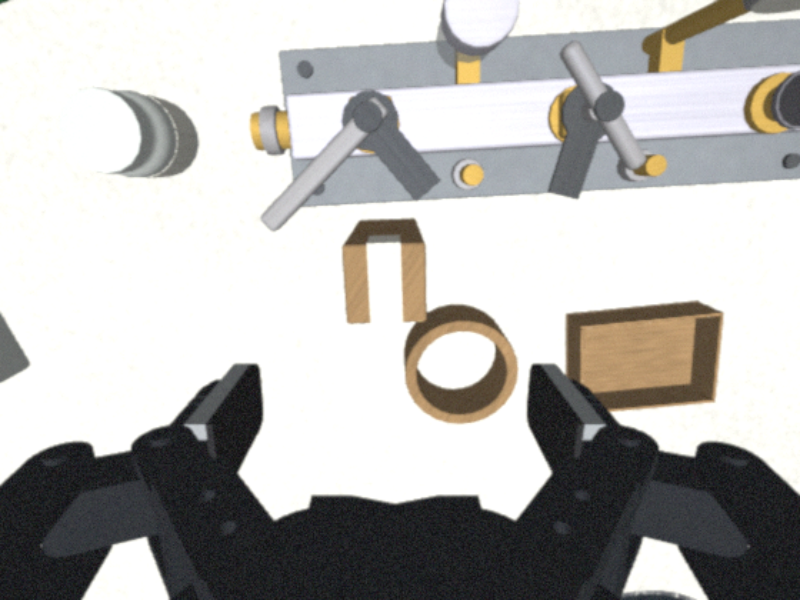

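The wrist view (800x600) shows:
- **Carton:** top face from (345,246) to (427,319).
- **Lever:** hub (372,112), tip (272,221), tongue tip (425,190).
- **T-handle:** ends (574,50) and (642,167), tongue tip (564,194).
- **Adapters:** (472,174) and (655,165).
- **Jar:** top (105,130).

```bash
python3 - <<'E'
from h import *
i=np.load("w1.npz")
P=dict(carton=[(345,246,.13),(347,322,.13),(427,319,.13),(424,243,.13),(386,283,.13)],lev=[(371,111,.1),(272,221,.1),(425,190,.076)],tee=[(574,50,.1),(642,167,.1),(605,103,.1),(564,194,.076)],ad=[(472,174,.046),(655,165,.046)],tape=[(461,371,.048)],jar=[(105,130,.085)],plate=[(280,50,.008),(298,207,.008)])
Q={}
for k,v in P.items():
    Q[k]=np.array([bp(i,(a+.5)*.7-.5,(b+.5)*.7-.5,z)[:2] for a,b,z in v]);print(k,Q[k].round(4).tolist())
ang=lambda v:np.degrees(np.arctan2(v[1],v[0])).round(1)
L=Q["lev"];T=Q["tee"]
print("lever",ang(L[1]-L[0]),np.linalg.norm(L[1]-L[0]),"tongue",ang(L[2]-L[0]),np.linalg.norm(L[2]-L[0]))
print("tee",ang(T[1]-T[0]),np.linalg.norm(T[1]-T[0]),"tongue",ang(T[3]-(T[0]+T[1])/2),np.linalg.norm(T[3]-(T[0]+T[1])/2))
C=Q["carton"];print("cart",ang(C[3]-C[0]),ang(C[1]-C[0]),C[:4].mean(0), go([.563,.1215,.105],down(np.radians(-108))))
E
```

```text
carton [[0.5935, 0.1408], [0.5481, 0.1556], [0.5347, 0.1077], [0.5808, 0.0957], [0.5645, 0.1247]]
lev [[0.6631, 0.1025], [0.6197, 0.1852], [0.6062, 0.0836]]
tee [[0.658, -0.0223], [0.5793, -0.0496], [0.6236, -0.0343], [0.574, -0.0073]]
ad [[0.6045, 0.0452], [0.5688, -0.0864]]
tape [[0.4525, 0.0966]]
jar [[0.707, 0.2704]]
plate [[0.7375, 0.1565], [0.6212, 0.1868]]
lever 117.7 0.09342761239317744 tongue -161.6 0.05988785813566346
tee -160.9 0.08328176190649961 tongue 147.3 0.05307108824277833
cart -105.7 161.9 [0.56426638 0.124946  ] (array([ 0.03, -0.28, 16.4 ]), array([ 0. ,  0.1, -0. ]))
```

Request:
{"op": "carry_out", "data": {
  "targets": [
    [[0,-0.5,4,0,0,0,8.5],[0,-0.5,8,0,0,0,8.5],[0,-0.5,11.5,0,0,0,8.5],[0,-0.5,14.5,0,0,0,8.5],[0,-0.5,16.4,0,0,0,8.5],[0,-0.5,16.4,0,0,0,8.5],[0,-0.5,16.4,0,0,0,4],[0,-0.5,16.4,0,0,0,4],[0,-0.5,16.4,0,0,0,4],[0,-0.5,16.4,0,0,0,4],[0,-0.5,16.4,0,0,0,4],[0,-0.5,16.4,0,0,0,4]]
  ],
  "force": 30
}}

```text
t: 3.18
tcp_pos: [0.5658, 0.1245, 0.1074]
tool_rot: [0.988, -0.156, 0.002, -0.0]
force: [-0.2, -0.2, 7.8]
finger_gap: 0.582
gripper_force: 31.7
```

Request:
{"op": "carry_out", "data": {
  "targets": [
    [[0,0,-2.5,0,0,0,4],[0,0,-6,0,0,0,4],[-1,-2,-6,0,0,0,4],[-2,-5,-6,0,0,0,4],[-3,-8,-6,0,0,0,4],[-3,-10.5,-6,0,0,0,4],[-3,-12,-6,0,0,0,4],[-3,-12.5,-6,0,0,0,4],[-3,-12.5,-6,0,0,0,4],[-3,-12.5,-6,0,0,0,4]]
  ]
}}

```text
t: 4.02
tcp_pos: [0.5736, 0.2523, 0.165]
tool_rot: [0.988, -0.156, -0.001, 0.001]
force: [0.7, 0.1, -1.2]
finger_gap: 0.584
gripper_force: 32.1
```

```bash
python3 - <<'E'
from h import *
import cv2
s=manip.sense();print(s["tcp_pos"],s["finger_gap"],s["gripper_force"],s["force"])
a=cams.snapshot("scene")[150:300,190:440]
cv2.imwrite("pics/s1.png",cv2.resize(a[:,:,::-1],(800,480)))
E
```

```text
[0.57356874 0.25232754 0.16499439] 0.5837655667819723 32.092618346214294 [ 0.65633422  0.13619569 -1.16685437]
```

View pics/s1.png

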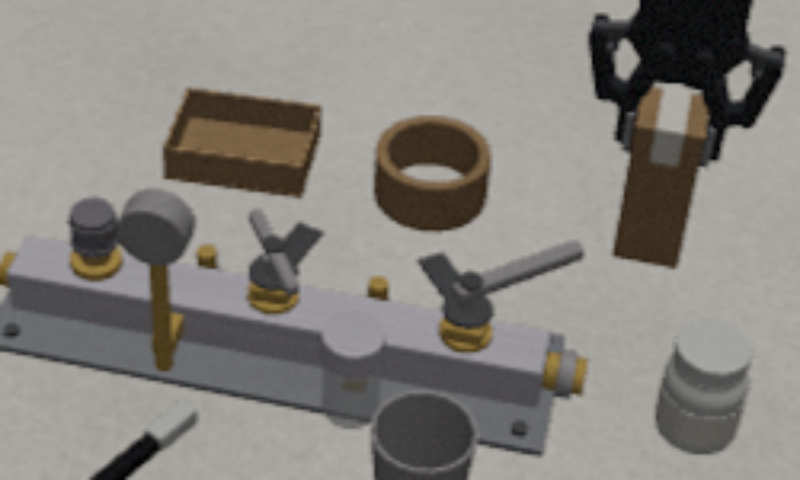

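Request:
{"op": "carry_out", "data": {
  "targets": [
    [[-2.5,0,0,0,0,0,4],[-5,0,0,0,0,0,4],[-6,-1,2,0,0,0,4],[-6,-1,4,0,0,0,4],[-6,-1,5.2,0,0,0,4],[-6,-1,5.6,0,0,0,4],[-6,-1,5.8,0,0,0,4],[-6,-1,5.9,0,0,0,4],[-6,-1,5.9,0,0,0,4]]
  ]
}}

```text
t: 4.82
tcp_pos: [0.5192, 0.2792, 0.1076]
tool_rot: [0.988, -0.157, -0.002, 0.001]
force: [-3.5, -1.8, 6.8]
finger_gap: 0.588
gripper_force: 32.7
```

Request:
{"op": "carry_out", "data": {
  "targets": [
    [[0,0,0,0,0,0,7],[0,0,0,0,0,0,8.5],[0,0,0,0,0,0,8.5],[0,0,0,0,0,0,8.5],[0,0,-1,0,0,0,8.5],[0,0,-4,0,0,0,8.5],[0,0,-8,0,0,0,8.5],[0,0,-12,0,0,0,8.5],[0,0,-15,0,0,0,8.5],[0,0,-15,0,0,0,5]]
  ]
}}

```text
t: 5.65
tcp_pos: [0.5244, 0.2824, 0.2645]
tool_rot: [0.988, -0.156, 0.007, -0.004]
force: [1.2, 0.5, -0.3]
finger_gap: 0.882
gripper_force: 0.0
```

```bash
python3 - <<'E'
from h import *
print(manip.sense()["tcp_pos"])
ex=np.array([.967,-.253]);ey=np.array([.253,.967])
c=np.array([.587,-.176])-.008*ey
print(c,go([*c,.255],down(np.radians(-104.7))),go([*c,.15],down(np.radians(-104.7))))
E
```

```text
[0.52440881 0.2824014  0.26454401]
[ 0.584976 -0.183736] (array([20.13, 42.48,  0.82]), array([-0.5, -0.8, -3.3])) (array([20.  , 42.57, 11.32]), array([-0.5, -0.8, -3.3]))
```

Request:
{"op": "carry_out", "data": {
  "targets": [
    [[20.1,42.5,0.8,0,0,-3.3,0],[20.1,42.5,0.8,0,0,-3.3,0],[20.1,42.5,0.8,0,0,-3.3,0],[20.1,42.5,0.8,0,0,-3.3,0],[20.1,42.5,0.8,0,0,-3.3,0],[20.1,42.5,0.8,0,0,-3.3,0],[20.1,42.5,0.8,0,0,-3.3,0],[20.1,42.5,0.8,0,0,-3.3,0],[20.1,42.5,0.8,0,0,-3.3,0],[20.1,42.5,0.8,0,0,-3.3,0],[20.1,42.5,0.8,0,0,-3.3,0],[20.1,42.5,0.8,0,0,-3.3,0]]
  ]
}}

```text
t: 6.65
tcp_pos: [0.5811, -0.192, 0.2485]
tool_rot: [0.991, -0.13, 0.001, 0.002]
force: [0.7, 1.1, -0.7]
finger_gap: -0.002
gripper_force: 0.0
```

Request:
{"op": "carry_out", "data": {
  "targets": [
    [[0,0,0,0,0,0,0],[0,0,0,0,0,0,0],[0,0,0,0,0,0,0]]
  ]
}}

```text
t: 6.9
tcp_pos: [0.5796, -0.1838, 0.2481]
tool_rot: [0.992, -0.127, -0.001, -0.001]
force: [0.0, -0.2, 0.4]
finger_gap: -0.001
gripper_force: 0.0
```

```bash
python3 - <<'E'
from h import *
import cv2
s=manip.sense();i=cams.camera_info("wrist");im=cams.snapshot("wrist")
np.savez("w2.npz",K=i["K"],T=i["T"])
print(s["t"],s["tcp_pos"],s["finger_gap"],s["qd"].round(3),go([.585,-.1837,.13],down(np.radians(-104.7))))
cv2.imwrite("pics/w2.png",cv2.resize(np.clip(im[:,:,::-1]*1.3,0,255).astype(np.uint8),(800,600)))
E
```

```text
6.9 [ 0.57963594 -0.18383494  0.24806857] -0.0014546308887915657 [ 0.02  -0.007  0.005 -0.003 -0.004 -0.003] (array([ 0.53, -0.1 , 11.82]), array([-0. ,  0.1,  0.1]))
```

View pics/w2.png

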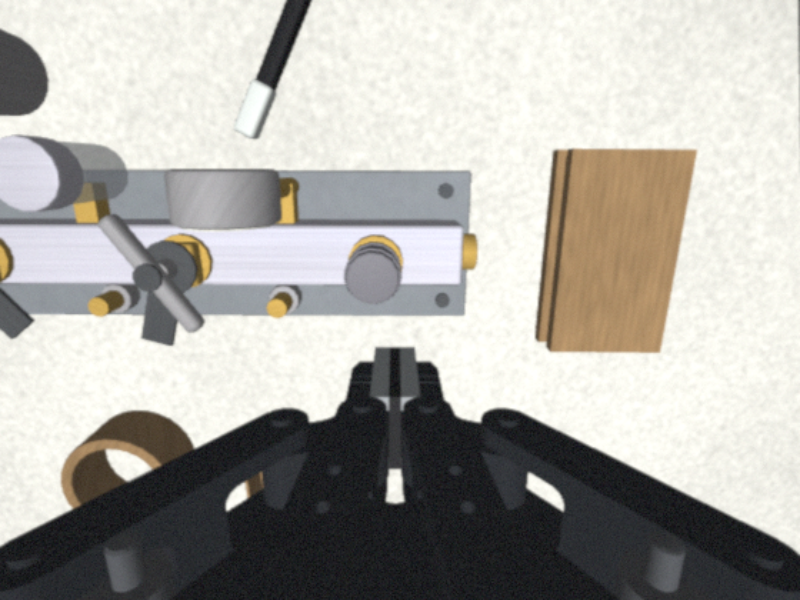

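The view shows the cap top at (373,276), the T-bar ends at (108,222) and (196,325), the tee tongue tip at (158,340), and the gauge between (166,170) and (281,228). The gripper is shut.

```bash
python3 - <<'E'
from h import *
i=np.load("w2.npz")
f=lambda a,b,z:bp(i,(a+.5)*.7-.5,(b+.5)*.7-.5,z)[:2]
print("cap",f(373,276,.1),"gauge r",f(281,172,.174),f(281,172,.15),f(166,172,.174))
t=[f(108,222,.1),f(196,325,.1),f(158,340,.076),f(148,276,.1)];print(np.round(t,4).tolist())
ang=lambda v:np.degrees(np.arctan2(v[1],v[0])).round(1)
m=(t[0]+t[1])/2;print(m,ang(t[1]-t[0]),ang(t[2]-m),np.linalg.norm(t[2]-m),np.linalg.norm(t[1]-t[0]))
c=f(373,276,.1)-.006*np.array([.253,.967]);print(c,go([*c,.125]),go([*c,.105]))
E
```

```text
cap [ 0.58597127 -0.17066593] gauge r [ 0.65650082 -0.15280194] [ 0.65768586 -0.14702093] [ 0.66890124 -0.10514189]
[[0.6588, -0.0243], [0.5833, -0.0515], [0.574, -0.0081], [0.6214, -0.0344]]
[ 0.6210459  -0.03789474] -160.2 147.7 0.055702328271774605 0.08016983685511893
[ 0.58445327 -0.17646793] (array([ 0.29, -0.78, 12.32]), array([0., 0., 0.])) (array([ 0.3 , -0.78, 14.32]), array([0., 0., 0.]))
```

Request:
{"op": "carry_out", "data": {
  "targets": [
    [[0.3,-0.6,3,0,0,0,0],[0.3,-0.6,6.5,0,0,0,0],[0.3,-0.6,9.5,0,0,0,0],[0.3,-0.6,11.5,0,0,0,0],[0.3,-0.6,12.5,0,0,0,0],[0.3,-0.6,13,0,0,0,0],[0.3,-0.6,13.3,0,0,0,0],[0.3,-0.6,13.6,0,0,0,0],[0.3,-0.6,13.8,0,0,0,0],[0.3,-0.6,13.8,0,0,0,0]]
  ]
}}

```text
t: 7.78
tcp_pos: [0.5854, -0.1801, 0.1116]
tool_rot: [0.992, -0.128, 0.001, 0.0]
force: [-0.4, 1.6, 1.6]
finger_gap: 0.001
gripper_force: 0.8
```

Request:
{"op": "carry_out", "data": {
  "targets": [
    [[0,0,0.2,0,0,0,0],[0,0,0.4,0,0,0,0],[0,0,0.6,0,0,0,0],[0,0,0.7,0,0,0,0],[0,0,0.7,0,0,0,0]]
  ]
}}

```text
t: 8.2
tcp_pos: [0.5857, -0.1806, 0.1069]
tool_rot: [0.992, -0.128, 0.002, 0.0]
force: [-4.3, 4.6, 19.4]
finger_gap: -0.002
gripper_force: 9.8
```

Request:
{"op": "carry_out", "data": {
  "targets": [
    [[0,0,0.15,0,0,0,0],[0,0,0.3,0,0,0,0],[0,0,0.3,0,0,0,0]]
  ]
}}

```text
t: 8.45
tcp_pos: [0.5858, -0.1807, 0.1066]
tool_rot: [0.992, -0.128, 0.002, 0.001]
force: [-9.0, 6.5, 34.2]
finger_gap: -0.001
gripper_force: 17.3
```

Request:
{"op": "carry_out", "data": {
  "targets": [
    [[0,0,-2,0,0,0,0],[0,0,-6,0,0,0,0],[0,0,-9,0,0,0,0],[0,0,-9,0,0,0,0],[0,0,-9,0,0,0,0]]
  ]
}}

```text
t: 8.87
tcp_pos: [0.5868, -0.182, 0.193]
tool_rot: [0.992, -0.128, 0.004, 0.002]
force: [-0.5, 0.4, -1.3]
finger_gap: 0.004
gripper_force: 0.0
```

```bash
cat >> h.py <<'E'
def pose(piv,phi,r,d,side,z):
    "tool beside a bar at world angle phi (deg), tool x along the bar; side +1: ccw side"
    u=lambda a:np.array([np.cos(np.radians(a)),np.sin(np.radians(a))])
    p=np.array(piv)+r*u(phi)+side*d*u(phi+90)
    return [*p,z],down(np.radians(phi-180-90))
TEE=[.6205,-.0370];LEV=[.661,.1015]
E
python3 - <<'E'
from h import *
import cv2
print(manip.sense()["tcp_pos"],manip.sense()["force"])
for z in(.18,.101):print(*go(*pose(TEE,-160.5,.036,.024,1,z)))
im=cams.snapshot("top")[145:295,170:390]
cv2.imwrite("pics/top2.png",cv2.resize(np.clip(im[:,:,::-1]*1.8,0,255).astype(np.uint8),(800,545),interpolation=cv2.INTER_CUBIC))
E
```

```text
[ 0.58678694 -0.18198517  0.19295346] [-0.54055863  0.43170564 -1.27198067]
[ -2.06 -10.87   1.25] [  0.3  -0.4 -34.2]
[ -2.12 -10.89   9.15] [  0.3  -0.4 -34.2]
```

View pics/top2.png

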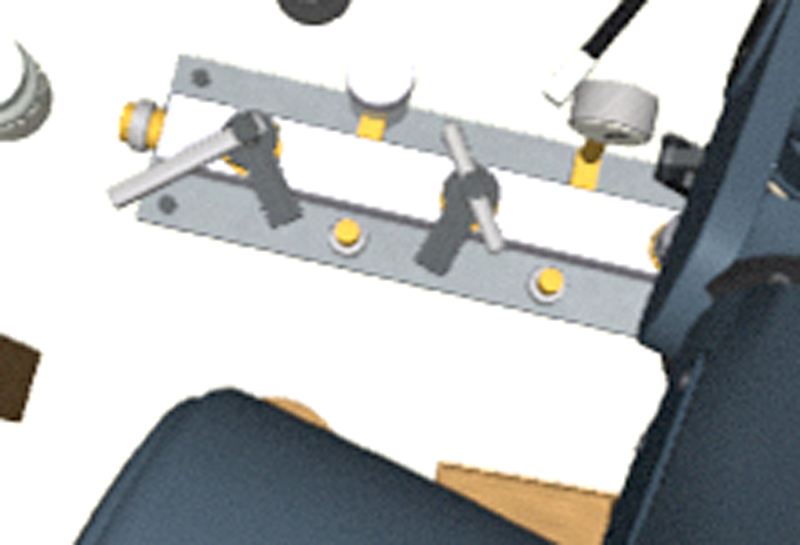

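The top crop shows both handles unmoved, and the carton's edge at the left (0-40, 335-420). The arm hides the cap. Next I'll hover beside the T-handle and check the carton and cap from the scene camera.

Request:
{"op": "carry_out", "data": {
  "targets": [
    [[-2.1,-10.9,1.2,0,0,-34.2,0],[-2.1,-10.9,1.2,0,0,-34.2,0],[-2.1,-10.9,1.2,0,0,-34.2,0],[-2.1,-10.9,1.2,0,0,-34.2,0],[-2.1,-10.9,1.2,0,0,-34.2,0],[-2.1,-10.9,1.2,0,0,-34.2,0],[-2.1,-10.9,1.2,0,0,-34.2,0],[-2.1,-10.9,1.2,0,0,-34.2,0]]
  ]
}}

```text
t: 9.58
tcp_pos: [0.5916, -0.0699, 0.1772]
tool_rot: [0.986, 0.168, -0.001, -0.0]
force: [1.0, 0.1, 1.1]
finger_gap: -0.002
gripper_force: 0.0
```

```bash
python3 - <<'E'
from h import *
import cv2
s=manip.sense();print(s["t"],s["tcp_pos"])
for z in(.18,.101):print(*go(*pose(TEE,-160.5,.036,.024,1,z)))
a=cams.snapshot("scene")[150:300,170:420]
cv2.imwrite("pics/s2.png",cv2.resize(a[:,:,::-1],(800,480),interpolation=cv2.INTER_CUBIC))
E
```

```text
9.5833 [ 0.59162174 -0.06992855  0.17718434]
[ 0.22  0.26 -0.28] [-0.   0.1 -0.1]
[0.23 0.27 7.62] [-0.   0.1 -0.1]
```

View pics/s2.png

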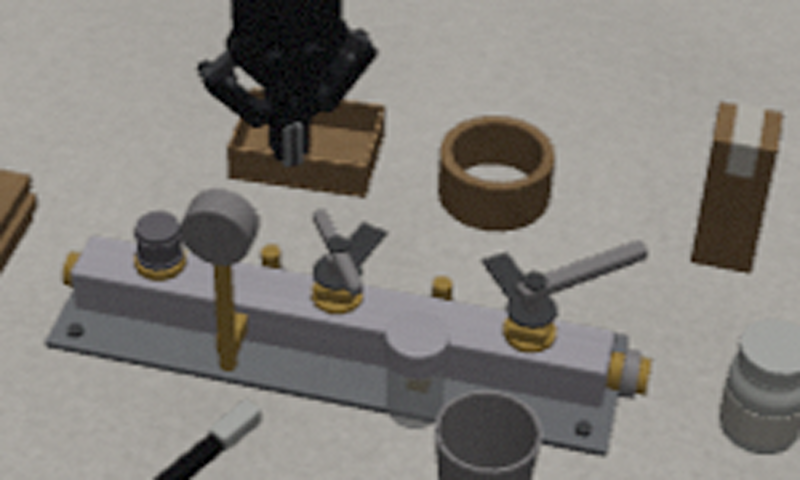

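The carton stands upright at (735,190), clear of the lever, and the cap at (160,235) sits lower on its collar. Next I'll descend beside the T-bar.

Request:
{"op": "carry_out", "data": {
  "targets": [
    [[0.2,0.3,2.5,0,0,0,0],[0.2,0.3,5,0,0,0,0],[0.2,0.3,7,0,0,0,0],[0.2,0.3,7.6,0,0,0,0],[0.2,0.3,7.6,0,0,0,0]]
  ]
}}

```text
t: 10.05
tcp_pos: [0.5935, -0.0718, 0.1003]
tool_rot: [0.986, 0.169, -0.002, -0.001]
force: [0.1, -0.4, -0.7]
finger_gap: 0.001
gripper_force: 0.0
```

```bash
python3 - <<'E'
from h import *
print(manip.sense()["tcp_pos"])
for k in range(11):
    phi=-160.5-48*k/10
    print(*go(*pose(TEE,phi,.036,max(.0135,.024-.0035*k),1,.101)))
E
```

```text
[ 0.59352294 -0.07184816  0.10034099]
[ 0.11  0.02 -0.07] [-0.1  0.2 -0.1]
[-0.05 -0.64 -0.06] [-0.1  0.2  4.7]
[-0.13 -1.31 -0.06] [-0.1  0.2  9.5]
[-0.12 -1.97 -0.06] [-0.1  0.2 14.3]
[-0.14 -2.29 -0.06] [-0.1  0.2 19.1]
[-0.14 -2.62 -0.06] [-0.1  0.2 23.9]
[-0.1  -2.94 -0.06] [-0.1  0.2 28.7]
[-0.04 -3.25 -0.06] [-0.1  0.2 33.5]
[ 0.04 -3.56 -0.06] [-0.1  0.2 38.3]
[ 0.15 -3.87 -0.06] [-0.1  0.2 43.1]
[ 0.29 -4.16 -0.06] [-0.1  0.2 47.9]
```

Request:
{"op": "carry_out", "data": {
  "targets": [
    [[-0.05,-0.65,0,0,0,4.8,0],[-0.1,-1.3,0,0,0,9.6,0],[-0.1,-1.95,0,0,0,14.4,0],[-0.15,-2.3,0,0,0,19.2,0],[-0.15,-2.6,0,0,0,24,0],[-0.1,-2.95,0,0,0,28.8,0],[-0.05,-3.25,0,0,0,33.6,0],[0.05,-3.55,0,0,0,38.4,0],[0.15,-3.85,0,0,0,43.2,0],[0.3,-4.15,0,0,0,48,0],[0.3,-4.15,0,0,0,48,0]]
  ]
}}

```text
t: 10.97
tcp_pos: [0.5832, -0.0319, 0.1032]
tool_rot: [0.969, -0.247, -0.001, 0.001]
force: [-3.1, -1.8, -0.5]
finger_gap: -0.0
gripper_force: 1.6
```

Request:
{"op": "carry_out", "data": {
  "targets": [
    [[0,0.8,0,0,0,0,0],[-0.2,1.5,0,0,0,0,0],[-0.2,1.5,-3,0,0,0,0],[-0.2,1.5,-6,0,0,0,0],[-0.2,1.5,-8,0,0,0,0],[-0.2,1.5,-8,0,0,0,0]]
  ]
}}

```text
t: 11.47
tcp_pos: [0.5783, -0.0454, 0.1875]
tool_rot: [0.969, -0.246, 0.006, -0.0]
force: [0.2, 0.4, 0.2]
finger_gap: -0.003
gripper_force: 0.0
```

```bash
python3 - <<'E'
from h import *
s=manip.sense();print(s["tcp_pos"],s["q"].round(2))
for z in(.18,.101):
    p,r=pose(LEV,118,.075,.024,-1,z)
    print(p,*go(p,r)); print(*go(p,r*R.from_euler("z",180,degrees=True)))
E
```

```text
[ 0.5782601  -0.04540452  0.18750313] [-0.27  0.54  1.62  0.    0.97  1.8 ]
[np.float64(0.6469803750196725), np.float64(0.1789883869712809), 0.18] [ -4.66 -23.     0.76] [-0.4 -0.6 33.5]
[ -4.66 -23.     0.76] [   0.8   -0.5 -146.5]
[np.float64(0.6469803750196725), np.float64(0.1789883869712809), 0.101] [ -4.75 -22.98   8.66] [-0.4 -0.6 33.5]
[ -4.75 -22.98   8.66] [   0.8   -0.5 -146.5]
```

Request:
{"op": "carry_out", "data": {
  "targets": [
    [[-4.7,-23,0.7,0,0,0,0],[-4.7,-23,0.7,0,0,0,0],[-4.7,-23,0.7,0,0,0,0],[-4.7,-23,0.7,0,0,0,0],[-4.7,-23,0.7,0,0,0,0],[-4.7,-23,0.7,0,0,0,0],[-4.7,-23,0.7,0,0,0,0],[-4.7,-23,0.7,0,0,0,0],[-4.7,-23,0.7,0,0,0,0]]
  ]
}}

```text
t: 12.22
tcp_pos: [0.6429, 0.1799, 0.1747]
tool_rot: [0.969, -0.246, -0.0, 0.0]
force: [-0.4, 0.2, 0.3]
finger_gap: 0.002
gripper_force: 0.0
```

```bash
python3 - <<'E'
from h import *
s=manip.sense();print(s["tcp_pos"],s["q"].round(2))
print(*go(pose(LEV,118,.075,.026,-1,.101)[0]))
E
```

```text
[0.64287199 0.17991178 0.1746771 ] [ 0.11  0.67  1.38 -0.    1.09  2.17]
[ 0.52 -0.29  7.37] [0. 0. 0.]
```

Request:
{"op": "carry_out", "data": {
  "targets": [
    [[0.5,-0.3,0,0,0,0,0],[0.6,-0.4,2.5,0,0,0,0],[0.6,-0.4,5,0,0,0,0],[0.6,-0.4,7,0,0,0,0],[0.6,-0.4,7.4,0,0,0,0],[0.6,-0.4,7.4,0,0,0,0]]
  ]
}}

```text
t: 12.72
tcp_pos: [0.6497, 0.1797, 0.0996]
tool_rot: [0.969, -0.247, -0.002, 0.001]
force: [-0.8, 0.2, 0.4]
finger_gap: -0.005
gripper_force: 0.0
```

```bash
python3 - <<'E'
from h import *
s=manip.sense();print(s["tcp_pos"],s["force"],s["q"].round(2))
for k in range(0,23):
    phi=118+76*k/22
    p,_=pose(LEV,phi,.075,max(.0135,.028-.002*k),-1,.101)
    print(*go(p,down(np.radians(-30+48*k/22-90))))
E
```

```text
[0.64968396 0.17965074 0.09959667] [-0.78857007  0.17636975  0.39482581] [ 0.1   0.77  1.41 -0.    0.96  2.17]
[ 0.01 -0.15 -0.14] [0.1 0.2 1.4]
[-0.47  0.32 -0.14] [ 0.1  0.2 -0.8]
[-0.91  0.83 -0.14] [ 0.1  0.2 -3. ]
[-1.31  1.36 -0.13] [ 0.1  0.2 -5.2]
[-1.66  1.92 -0.13] [ 0.1  0.2 -7.3]
[-1.97  2.51 -0.13] [ 0.1  0.2 -9.5]
[-2.23  3.11 -0.13] [  0.1   0.2 -11.7]
[-2.44  3.74 -0.12] [  0.1   0.2 -13.9]
[-2.59  4.22 -0.12] [  0.1   0.2 -16.1]
[-2.7   4.67 -0.12] [  0.1   0.2 -18.2]
[-2.79  5.12 -0.12] [  0.1   0.2 -20.4]
[-2.85  5.58 -0.12] [  0.1   0.2 -22.6]
[-2.88  6.03 -0.12] [  0.1   0.2 -24.8]
[-2.88  6.49 -0.12] [  0.1   0.2 -27. ]
[-2.86  6.95 -0.12] [  0.1   0.2 -29.2]
[-2.81  7.41 -0.12] [  0.1   0.2 -31.3]
[-2.73  7.86 -0.11] [  0.1   0.2 -33.5]
[-2.62  8.31 -0.11] [  0.1   0.2 -35.7]
[-2.49  8.75 -0.11] [  0.1   0.2 -37.9]
[-2.33  9.18 -0.11] [  0.1   0.2 -40.1]
[-2.14  9.6  -0.11] [  0.1   0.2 -42.2]
[-1.93 10.01 -0.11] [  0.1   0.2 -44.4]
[-1.7  10.4  -0.11] [  0.    0.2 -46.6]
```

Request:
{"op": "carry_out", "data": {
  "targets": [
    [[-0.45,0.3,0,0,0,-0.8,0],[-0.9,0.85,0,0,0,-3,0],[-1.3,1.35,0,0,0,-5.2,0],[-1.65,1.9,0,0,0,-7.4,0],[-1.95,2.5,0,0,0,-9.5,0],[-2.25,3.1,0,0,0,-11.7,0],[-2.45,3.75,0,0,0,-13.9,0],[-2.6,4.2,0,0,0,-16,0],[-2.7,4.7,0,0,0,-18.2,0],[-2.8,5.1,0,0,0,-20.4,0],[-2.85,5.6,0,0,0,-22.6,0],[-2.9,6.05,0,0,0,-24.8,0]]
  ]
}}

```text
t: 13.72
tcp_pos: [0.5985, 0.142, 0.104]
tool_rot: [1.0, -0.031, 0.004, -0.001]
force: [2.2, 1.4, -0.3]
finger_gap: 0.003
gripper_force: 0.9
```

```bash
python3 - <<'E'
from h import *
s=manip.sense();print(s["tcp_pos"],s["force"],s["q"].round(2))
for k in range(13,23):
    phi=118+76*k/22
    p,_=pose(LEV,phi,.075,.0135,-1,.101)
    print(k,*go(p,down(np.radians(-30+48*k/22-90))))
E
```

```text
[0.59854815 0.14204031 0.10397785] [ 2.23874739  1.35749102 -0.25669621] [0.05 0.7  1.58 0.   0.86 1.68]
13 [-0.49  0.59  0.29] [-0.1 -0.4 -1.9]
14 [-0.67  1.02  0.29] [-0.1 -0.4 -4.1]
15 [-0.81  1.45  0.29] [-0.1 -0.4 -6.3]
16 [-0.93  1.9   0.29] [-0.1 -0.4 -8.5]
17 [-1.02  2.35  0.29] [ -0.   -0.4 -10.7]
18 [-1.09  2.8   0.29] [ -0.   -0.4 -12.8]
19 [-1.13  3.26  0.28] [ -0.   -0.4 -15. ]
20 [-1.14  3.72  0.28] [ -0.   -0.4 -17.2]
21 [-1.12  4.18  0.28] [ -0.   -0.4 -19.4]
22 [-1.07  4.63  0.28] [ -0.   -0.4 -21.6]
```

Request:
{"op": "carry_out", "data": {
  "targets": [
    [[-0.3,0.4,0.1,0,0,-1.9,0],[-0.5,0.8,0.2,0,0,-4,0],[-0.65,1.3,0.2,0,0,-6.3,0],[-0.75,1.75,0.2,0,0,-8.5,0],[-0.85,2.2,0.2,0,0,-10.7,0],[-0.95,2.65,0.2,0,0,-12.8,0],[-0.95,3.1,0.2,0,0,-15,0],[-1,3.55,0.2,0,0,-17.2,0],[-1,4.05,0.2,0,0,-19.4,0],[-0.95,4.45,0.2,0,0,-21.6,0],[-0.95,4.45,0.2,0,0,-21.6,0],[-0.95,4.45,0.2,0,0,-21.6,0]]
  ]
}}

```text
t: 14.72
tcp_pos: [0.5847, 0.0979, 0.101]
tool_rot: [0.988, 0.155, 0.001, 0.0]
force: [0.5, 1.0, -0.1]
finger_gap: 0.002
gripper_force: 0.0
```

Request:
{"op": "carry_out", "data": {
  "targets": [
    [[0,-0.8,0,0,0,0,0],[0,-1.5,0,0,0,0,0],[0,-1.5,-4,0,0,0,0],[0,-1.5,-8,0,0,0,0],[0,-1.5,-12,0,0,0,0],[0,-1.5,-15,0,0,0,0],[-2,3,-17,0,0,0,0],[-5,6,-17,0,0,0,0],[-6,7,-17,0,0,0,0],[-6,7,-17,0,0,0,0],[-6,7,-17,0,0,0,0]]
  ]
}}

```text
t: 15.63
tcp_pos: [0.5476, 0.013, 0.2695]
tool_rot: [0.988, 0.155, 0.0, -0.0]
force: [0.3, 0.5, -0.1]
finger_gap: 0.002
gripper_force: 0.0
```

```bash
python3 - <<'E'
from h import *
import cv2
s=manip.sense();i=cams.camera_info("wrist");print(s["t"],s["tcp_pos"],s["qd"].round(3))
im=np.mean([cams.snapshot("wrist").astype(float) for _ in range(4)],0)
np.savez("w3.npz",K=i["K"],T=i["T"],im=im)
p=lambda x:(lambda c:(i["K"]@(c/c[2]))[:2])(i["T"][:3,:3].T@(np.array(x)-i["T"][:3,3]))
print(p([*LEV,.1]),p([*TEE,.1]))
a,b=p([*LEV,.1]),p([*TEE,.1]);c=((a+b)/2).astype(int)
x0,y0=max(0,c[0]-120),max(0,c[1]-80);print(x0,y0)
cv2.imwrite("pics/w3.png",cv2.resize(np.clip(im[y0:y0+180,x0:x0+240,::-1]*1.2,0,255).astype(np.uint8),None,fx=10/3,fy=10/3,interpolation=cv2.INTER_CUBIC))
E
```

```text
15.6333 [0.54756595 0.01302829 0.26953929] [ 0.033  0.019 -0.02   0.011 -0.002  0.001]
[218.13094099  35.61979355] [353.00978054 133.70077892]
165 4
```

View pics/w3.png

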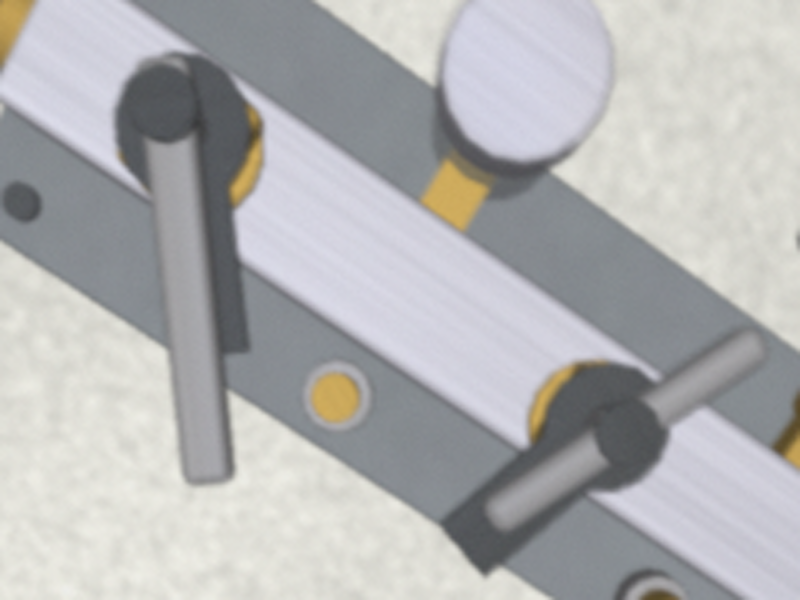

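The crop (offset 165,4, scale 10/3) shows the lever running from (173,140) to (210,478), nearly parallel to its tongue, whose right edge runs (230,220) to (248,350). The T-bar, from (500,514) to (752,345), is a few degrees short of its tongue, which has corners (445,522) and (487,573). I'll fit the edges numerically.

```bash
cat > lines.py <<'E'
from h import *
import cv2,sys
def run(f,x0,y0,w=240,h=180,minlen=.018):
    i=np.load(f);g=cv2.cvtColor(np.clip(i["im"][y0:y0+h,x0:x0+w]*1.2,0,255).astype(np.uint8),cv2.COLOR_RGB2GRAY)
    g=cv2.resize(g,None,fx=10/3,fy=10/3,interpolation=cv2.INTER_CUBIC)
    for l in cv2.createLineSegmentDetector().detect(g)[0][:,0]:
        for nm,c,z,lim in(("lever",LEV,.1,.11),("ltong",LEV,.076,.075),("tee",TEE,.1,.055),("ttong",TEE,.076,.065)):
            p=[bp(i,(a+.5)*.3-.5+x0,(b+.5)*.3-.5+y0,z)[:2] for a,b in(l[:2],l[2:])]
            d=p[1]-p[0];L=np.linalg.norm(d);n=np.array([-d[1],d[0]])/L
            a=np.degrees(np.arctan2(d[1],d[0]))%180
            off=(p[0]-np.array(c))@n*(1 if d[0]<0 else -1)
            want=18 if nm[0]=="l" else 148
            if L>minlen and abs((a-want+90)%180-90)<14 and abs(off)<.017 and max(np.linalg.norm(q-c) for q in p)<lim:
                print(nm,"ang %.1f len %.3f off %.4f"%(a,L,off),l.round().astype(int).tolist())
if __name__=="__main__":run(sys.argv[1],*map(int,sys.argv[2:4]))
E
python3 lines.py w3.npz 165 4
```

```text
lever ang 21.8 len 0.022 off 0.0050 [227, 390, 235, 473]
lever ang 22.0 len 0.035 off -0.0103 [183, 483, 167, 352]
lever ang 23.3 len 0.022 off 0.0107 [240, 266, 250, 351]
ltong ang 23.3 len 0.023 off 0.0081 [240, 266, 250, 351]
lever ang 21.3 len 0.086 off 0.0030 [225, 473, 192, 132]
ttong ang 148.8 len 0.031 off -0.0122 [439, 521, 519, 453]
tee ang 142.2 len 0.033 off 0.0039 [506, 532, 607, 464]
ttong ang 142.2 len 0.036 off 0.0085 [506, 532, 607, 464]
tee ang 142.3 len 0.035 off -0.0063 [590, 432, 484, 503]
ttong ang 142.3 len 0.037 off -0.0026 [590, 432, 484, 503]
tee ang 148.9 len 0.028 off 0.0053 [581, 497, 504, 562]
ttong ang 148.9 len 0.030 off 0.0104 [581, 497, 504, 562]
```

```bash
python3 - <<'E'
from h import *
for z,d in((.18,.04),(.101,.04),(.101,.0212)):print(*go(*pose(TEE,148.9,.036,d,-1,z)))
E
```

```text
[5.93 1.79 8.89] [-0.   0.  49.1]
[ 5.93  1.79 16.79] [-0.   0.  49.1]
[ 4.51  3.02 16.79] [-0.   0.  49.1]
```

Request:
{"op": "carry_out", "data": {
  "targets": [
    [[5.9,1.8,4,0,0,49,0],[5.9,1.8,8.9,0,0,49,0],[5.9,1.8,8.9,0,0,49,0],[5.9,1.8,8.9,0,0,49,0],[5.9,1.8,8.9,0,0,49,0],[5.9,1.8,8.9,0,0,49,0],[5.9,1.8,8.9,0,0,49,0],[5.9,1.8,11.5,0,0,49,0],[5.9,1.8,14.5,0,0,49,0],[5.9,1.8,16.7,0,0,49,0],[5.9,1.8,16.7,0,0,49,0],[5.9,1.8,16.7,0,0,49,0]]
  ]
}}

```text
t: 16.83
tcp_pos: [0.6093, 0.0154, 0.1008]
tool_rot: [0.964, -0.267, -0.002, 0.0]
force: [-0.7, -0.6, 0.2]
finger_gap: -0.004
gripper_force: 0.0
```

```bash
python3 - <<'E'
from h import *
s=manip.sense();print(s["tcp_pos"],s["force"])
print(*go(*pose(TEE,148.9,.036,.0212,-1,.101)))
E
```

```text
[0.60925442 0.01537239 0.10081988] [-0.6505255  -0.63793844  0.19786517]
[ 0.07  1.78 -0.02] [0.1 0.2 0.1]
```

Slide slowly to the target, then back off, rise and look.

Request:
{"op": "carry_out", "data": {
  "targets": [
    [[0,0.5,0,0,0,0,0],[0,0.9,0,0,0,0,0],[0,1.2,0,0,0,0,0],[0,1.4,0,0,0,0,0],[0,1.55,0,0,0,0,0],[0,1.7,0,0,0,0,0],[0,1.75,0,0,0,0,0],[0,1.75,0,0,0,0,0],[0,1.75,0,0,0,0,0]]
  ]
}}

```text
t: 17.58
tcp_pos: [0.6013, -0.0009, 0.1025]
tool_rot: [0.963, -0.268, 0.0, 0.0]
force: [1.2, 1.4, 1.5]
finger_gap: 0.001
gripper_force: 0.9
```

Request:
{"op": "carry_out", "data": {
  "targets": [
    [[0,-0.8,0,0,0,0,0],[0,-1.5,0,0,0,0,0],[0,-1.5,-4,0,0,0,0],[0,-1.5,-8,0,0,0,0],[0,-1.5,-12,0,0,0,0],[-2,-1.5,-16,0,0,-7,0],[-5,-1.5,-17,0,0,-14,0],[-6,-1.5,-17,0,0,-20,0],[-6,-1.5,-17,0,0,-20,0],[-6,-1.5,-17,0,0,-20,0],[-6,-1.5,-17,0,0,-20,0]]
  ]
}}

```text
t: 18.5
tcp_pos: [0.5579, 0.0429, 0.2716]
tool_rot: [0.995, -0.098, -0.0, 0.0]
force: [-0.2, -0.2, 0.3]
finger_gap: -0.002
gripper_force: 0.0
```

```bash
python3 - <<'E'
from h import *
import cv2
s=manip.sense();i=cams.camera_info("wrist");print(s["t"],s["tcp_pos"],s["qd"].round(3))
im=np.mean([cams.snapshot("wrist").astype(float) for _ in range(4)],0)
np.savez("w4.npz",K=i["K"],T=i["T"],im=im)
p=lambda x:(lambda c:(i["K"]@(c/c[2]))[:2])(i["T"][:3,:3].T@(np.array(x)-i["T"][:3,3]))
a,b=p([*LEV,.1]),p([*TEE,.1]);c=((a+b)/2).astype(int);print(a,b)
x0,y0=max(0,c[0]-120),max(0,c[1]-60);print(x0,y0)
cv2.imwrite("pics/w4.png",cv2.resize(np.clip(im[y0:y0+180,x0:x0+240,::-1]*1.2,0,255).astype(np.uint8),None,fx=10/3,fy=10/3,interpolation=cv2.INTER_CUBIC))
import lines;lines.run("w4.npz",x0,y0)
E
```

```text
18.5 [0.55789681 0.04285151 0.27160688] [-0.01   0.015 -0.007  0.003  0.003 -0.007]
[189.68301546  92.02635122] [350.1485048  107.26678238]
149 39
lever ang 22.3 len 0.026 off 0.0036 [291, 378, 343, 454]
lever ang 22.0 len 0.038 off -0.0111 [301, 483, 222, 372]
lever ang 23.1 len 0.022 off 0.0107 [250, 271, 298, 339]
ltong ang 23.1 len 0.024 off 0.0074 [250, 271, 298, 339]
ttong ang 148.9 len 0.026 off -0.0135 [542, 389, 574, 307]
lever ang 21.4 len 0.087 off 0.0021 [335, 460, 154, 190]
tee ang 148.7 len 0.026 off 0.0023 [618, 381, 655, 292]
ttong ang 148.7 len 0.028 off 0.0074 [618, 381, 655, 292]
tee ang 149.1 len 0.035 off -0.0078 [633, 248, 585, 370]
ttong ang 149.1 len 0.038 off -0.0036 [633, 248, 585, 370]
tee ang 148.5 len 0.019 off -0.0096 [669, 143, 699, 69]
ttong ang 148.5 len 0.021 off -0.0056 [669, 143, 699, 69]
ttong ang 148.3 len 0.019 off 0.0097 [663, 291, 637, 352]
tee ang 148.9 len 0.026 off -0.0072 [708, 68, 667, 169]
ttong ang 148.9 len 0.028 off -0.0029 [708, 68, 667, 169]
```

View pics/w4.png

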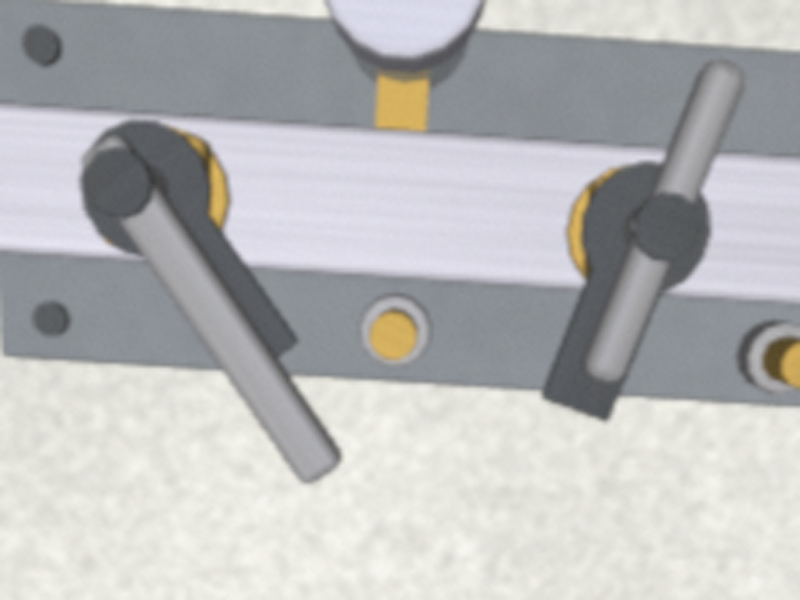

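The lever, from (120,185) to (320,468), and the T-bar, from (720,75) to (603,370), both lie over their tongues. The fits give 22° against 23° for the lever and 149° against 149° for the T-handle. The arm is clear, so I'll hand in.

```bash
python3 -c "
from station import sign_off
print(sign_off())"
```

```text
the job is handed in; nothing more can be done
None
```

I handed the job in at about 19 s of the 64 s; the sign-off returned no verdict. The carton stands upright well clear of the lever and the cap is pushed home (force check, about 34 N). The lever is within about 1° and the T-handle within about 0.5° of their tongues; I first turned the T-handle about 7° too far and pushed it back.

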